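# Index the welding positioner

## Robot

A 6-joint arm with a two-finger parallel gripper is mounted at the origin on the work surface. World frame = base frame: x ahead of the robot, y to its left, z up, the work surface at z = 0. Lengths are in m, angles in rad, forces in N, time in s.
With the tool pointing down it reaches from about 0.425 to 0.95 m from the base axis. Payload 14.7 kg.
Tool frame: the origin (TCP) lies between the finger pads; the fingertips stand 8 mm ahead of it and the grasp point (between the pads) lies 11 mm behind it (bot.nose_length is the distance from the TCP to the fingertips, in m); z points along the fingers, y is the line along which they close (so a half turn about z gives the same grasp; the last joint's range is limited). The gripper opens to 85 mm and grips with 20 to 120 N. Pads are 22 mm wide; open, the fingers measure 114 mm over their backs; the gripper's body (76 mm by 85 mm) begins 54 mm behind the grasp point. The pads swing forward as they close: fully open they stand 13 mm farther back than shut.
Start: joints at [-1.167, 0.48, 1.596, -0, 1.065, -0.047], TCP at [0.283, -0.585, 0.239] pointing down, gripper open.
Joint ranges: [-2.75, 2.75], [-0.82, 2.05], [0.23, 2.67], [-1.56, 4.7], [0.09, 2.69], [-2.92, 2.92]. Speed limits (rad/s): [1.89, 1.89, 2.39, 3.01, 3.01, 3.01].

## Interface

Orientations are given as [roll, pitch, yaw] about the fixed x, y, z axes, in that order (R = Rz(yaw) Ry(pitch) Rx(roll)).
In Python, from bench import telemetry, eyes, bot, finder gives the robot as it stands. The module is installed in compiled form; this text tells all that it offers.
- The arm moves only by the tool drive_tool, never from a script. Its argument "increments" is a list of rows, each an object with "travel": the shift along the tool's x, y, z as a fraction of full scale, a list of three; "yaw": the turn about the tool's z as a fraction of full scale; "grip": the gripper command: -1 is shut, 1 is fully open, values between are in proportion. A call has exactly 10 rows; each row shifts and turns the commanded pose from where the row before left it, along the tool's axes as they then stand; what a row does not reach is not made up. Full scale, the value 1, is 30 mm for a shift and 2 pi rad for a turn. A row lasts 1/12 s, in which the tool goes at most 41.7 mm and 7.16 degrees, less where a joint would pass 70% of its speed; a pose out of reach is approached as far as the arm can. A call with a number of a shift or a turn outside -1 to 1 is refused whole. A call with a gripper value outside its range is refused whole. The fingers move at their own pace and stop on an object; the grip force is fixed at half the most. Time passes only in rows, so rows that do not move let the fingers close, or fill a call up. It gives the time, the measured TCP pose, the force, the opening and the grip force at its end, in the units of the state.
- telemetry.state(): the state, without advancing time (a new reading comes with each control period).
- eyes.read_camera(name): name is "scene" or "top" or "wrist"; returns a dict with "pixels" (384x512x3 uint8, red, green, blue), "mtx" (3x3 intrinsics, pixels), "position" and "orientation" of the camera in the world; the wrist camera has in their place "mount" (4x4, takes a point from camera to tool coordinates, whose origin is the TCP and whose axes are the flange's). Camera axes: x right, y up, looking along -z (the intrinsics and any distortion apply to the point x, -y, -z); pixel columns grow to the right and rows downward; lengths in m; the calibration is good to about 2 mm. A picture is of the moment at which its call begins: read the wrist's pose just before it. There is no depth.
- bot.job_done(): hands the job in; it is judged then, once.
Trained networks look in a picture, given as the dict that the camera call returned (one of the last four; its "shot" number tells which), for a name from the list of things; names that differ only in an ending like _2 or _b are one class to them, and where a whole thing is asked for, a point or a joint stands for the part that bears it (a point fixed in the world has none). Each returns a list of dicts, best first, with "confidence" (0 to 1); they miss things now and then, are a little off and sometimes report something else, mostly with a low value. They report only what shows in the picture. A call takes as long as a camera call. They do not tell look-alikes from the thing itself.
- finder.look_for(picture, thing): "bbox" ([left, top, right, bottom] as shares, 0 to 1, of the picture: columns of its width, rows of its height, round what is visible of it).
- finder.silhouettes(picture, thing): "region" (384x512 bool, what is visible of it) and "bbox" ([left, top, right, bottom] as shares, 0 to 1, of the picture: columns of its width, rows of its height, round what is visible of it).
The state is a dict: "t": time; "joint_pos": joint angles; "joint_vel": joint speeds; "joint_efforts": joint torques, N m; "ee_pos": TCP position; "ee_rot": TCP orientation; "force": force on the tool from outside, world axes, zero at the start; "moment": the same for the moment, N m; "finger_gap": finger opening in m; "finger_force": force on a finger pad.
Only numpy, scipy, OpenCV 4.12 (cv2) and the standard library are available. Lean on these libraries where they do the work, as an engineer would, in place of code of your own. Each camera call takes 0.05 s, during which the arm holds its last target. There are 200 camera calls.

## Task

The next stretch of the flange has to come under the welding torch: with the fingertips, push the positioner's red plunger cap down and, with the pin clear of its notch, push the turntable round clockwise (seen from above) to the very next notch, no further, then let the plunger spring back up so that the pin locks there. Grasp nothing: leave the flange sitting on the turntable and the jar, socket and hammer where they are.

Things in the scene. Friction and masses are not known exactly. Their poses are not given: they have to be found in the camera images.
- plunger_dish (a point): Centre of the floor of the red dished push cap of the plunger. The cap is a round cup 54 mm across outside, 46 mm inside, with a rim standing 14 mm above this point; the floor lies 102 mm above the bench when the plunger is up. Shut fingertips fit inside, press on the floor and can push the rim sideways. The cap rides on a yellow bracket of the turntable, 118 mm out from the turntable's axis, and turns with it. z up; x points from here to the turntable's axis.
- turntable_center (a point): Centre of the dark steel turntable's top face, on its upright axis, 80 mm above the bench. The disc is 160 mm across; below it lies a fixed brass index plate about 210 mm across with eight notches cut into its rim every 45 degrees (0.785 rad). Turns with the table: its -x points out to the plunger.
- turntable (a joint): Angle of the turntable in rad: about 0 at the start, locked in a notch; grows clockwise seen from above, the next notch clockwise is at 0.785. Play in a notch is about 0.015 rad either way. Free of the notch it turns against light friction (about 2 to 5 N at the plunger) and stays where it is left.
- plunger (a joint): Travel of the spring plunger in m: 0 up (pin locked in a notch), 0.014 pressed right down. The spring needs about 4 N to start and 8 N at full depth. Pressed in more than about 0.010 the pin is below the index plate and the table can turn. Between notches the plate itself keeps the plunger down at about 0.0105 when it is let go, and the pin springs up by itself when it comes under the next notch.
- positioner: Fixed blue base of the positioner, 160 mm square, origin under its centre on the bench, on the turntable's axis. At the start the plunger lies on its -x side. A torch on a stand, 200 mm tall, is fixed to it on the diagonal between its +x and -y sides, reaching from 210 mm out to 60 mm from the axis, no lower than 120 mm there.
- flange: Loose steel pipe flange, the workpiece, 92 mm across, 10 mm thick with a neck 58 mm across up to 34 mm, origin at the centre of its underside; its bore sits with 2 mm clearance on an 18 mm high spigot in the middle of the turntable and it rides round with the table.
- jar: Loose white jar with blue lid, 64 mm across, 60 mm tall, standing on the bench about 0.21 m from the axis; origin at the centre of its underside.
- socket: Loose steel socket, 32 mm across, 50 mm tall, standing on the bench about 0.21 m from the axis; origin at the centre of its underside.
- hammer: Loose hammer lying on the bench about 0.28 m from the axis, under 50 mm high; origin under the middle of it, x along its handle towards the head.
There are look-alikes about, which are no part of the job. Of the things like the flange, leave any that is blue, brown or green; of the rest the larger one is meant.

How it is judged:
On the way, in this order (a step that is already met when the one before it is completed fails the run):
1. the plunger is pressed in, at least 8 mm, with the table still at its first notch (value of joint plunger above 0.008 m and value of joint turntable below 0.1 rad), for 0.05 s.
2. the table is turned clockwise off the notch, at least half way to the next (value of joint turntable between 0.39 and 0.74 rad and value of joint plunger above 0.006 m), for 0.05 s.
At the end, for the whole second after the job is handed in: The turntable stands at the next notch clockwise (0.785 rad, within 0.04), the plunger is up (within 3 mm), locked; the flange still sits on its spigot (within 6 mm of the middle, not lifted more than 4 mm) and the jar, socket and hammer are within 15 mm of where they stood (value of joint turntable between 0.745 and 0.825 rad and value of joint plunger below 0.003 m and angular speed of flange below 0.1 rad/s and horizontal distance between flange and turntable_center below 0.006 m and z of flange in the frame of turntable_center below 0.004 m and distance of each of jar, socket, hammer from where it was at the start of the episode below 0.015 m); the robot touches nothing.
It fails at once if the turntable is turned past the next notch or backwards (value of joint turntable above 0.95 rad or value of joint turntable below -0.15 rad).
It fails at once if the flange is lifted off or tipped (z of flange in the frame of turntable_center above 0.01 m or angle between flange's own z axis and vertical above 0.2 rad).
It fails at once if a bystander is lifted, knocked or pushed away (distance of any of jar, socket, hammer from where it was at the start of the episode above 0.02 m).
It also fails if it takes over 42 s, if anything falls off the work surface, if the arm or the gripper's body presses on something with over 40 N, if the wrist force passes 120 N, or if a joint passes its speed limit or range.

## Working session

There is one attempt and no reset: what is moved stays moved. The work goes in short steps, Python scripts to look and compute and a tool call to move; the robot and the scene stay as the last step left them, time stands still between calls to the robot, and variables do not carry over. Pictures are saved under pics/ and viewed, at most 10 in all, crops included, and the job is handed in when it is done.

Besides the shell and the picture viewer there is one more tool, called after "Emit:" by a JSON object that holds its "fn" and its "kwargs", one argument or row to a line. drive_tool: Moves the arm, as the interface text tells. Shift numbers are shares of 30 mm and turn numbers shares of 2 pi rad, none past 1 either way. Its arguments: {"type":"object","properties":{"increments":{"type":"array"}},"required":["increments"]}

```bash
mkdir -p pics
cat > h.py <<'E'
import numpy as np, cv2
from scipy.spatial.transform import Rotation as R
from bench import telemetry, eyes, bot, finder
def campose(p,st=None):
    if "mount" in p:
        T=np.eye(4);T[:3,:3]=R.from_euler('xyz',st['ee_rot']).as_matrix();T[:3,3]=st['ee_pos'];M=T@np.array(p['mount']);return M[:3,:3],M[:3,3]
    o=np.array(p['orientation']); 
    m=o if o.shape==(3,3) else (R.from_euler('xyz',o).as_matrix() if o.size==3 else R.from_quat(o).as_matrix())
    return m,np.array(p['position'])
def pix2z(p,uv,z,st=None):
    m,c=campose(p,st);d=m@(np.linalg.inv(p['mtx'])@np.array([uv[0],uv[1],1])*np.array([1,-1,-1]));return c+d*(z-c[2])/d[2]
def proj(p,X,st=None):
    m,c=campose(p,st);q=(m.T@(np.array(X)-c))*np.array([1,-1,-1]);q=p['mtx']@q;return q[:2]/q[2]
E
python3 - <<'E'
from h import *
st=telemetry.state();print(st['t'],st['ee_pos'],st['ee_rot'],st['finger_gap'],st['force'])
for n in("top","scene"):
    p=eyes.read_camera(n);print(n,[k for k in p],np.round(p['position'],3),p['orientation'],p['mtx'])
    cv2.imwrite(f'pics/{n}0.png',p['pixels'][...,::-1])
    for t in("plunger_dish","turntable_center","positioner","flange","jar","socket","hammer"):
        for d in finder.look_for(p,t)[:3]:
            b=np.array(d['bbox'])*[512,384,512,384];print(t,round(d['confidence'],2),b.round(),pix2z(p,((b[0]+b[2])/2,(b[1]+b[3])/2),.1).round(3))
E
```

```text
0.0 [ 0.28305788 -0.58468182  0.23865654] [-3.14038006e+00 -6.26214057e-05  4.50761285e-01] 0.08521181238890786 [-0.17144133 -0.07430577 -0.04382177]
top ['pixels', 'mtx', 'position', 'orientation', 'shot'] [0.456 0.076 0.915] [ 0.18172086 -0.0063374  -1.55320232] [[385.6594584    0.         257.81701249]
 [  0.         385.6594584  190.50482333]
 [  0.           0.           1.        ]]
plunger_dish 0.65 [332. 234. 355. 260.] [ 0.489 -0.108  0.1  ]
turntable_center 0.9 [271. 169. 357. 260.] [ 0.556 -0.046  0.1  ]
positioner 0.84 [259. 100. 356. 262.] [ 0.628 -0.033  0.1  ]
flange 0.96 [370. 202. 399. 230.] [ 0.556 -0.196  0.1  ]
flange 0.95 [290. 178. 330. 223.] [ 0.586 -0.038  0.1  ]
flange 0.93 [375. 256. 411. 293.] [ 0.434 -0.209  0.1  ]
jar 0.93 [362. 133. 395. 165.] [ 0.704 -0.19   0.1  ]
socket 0.66 [231. 146. 246. 165.] [0.683 0.118 0.1  ]
hammer 0.97 [156. 199. 204. 316.] [0.461 0.233 0.1  ]
scene ['pixels', 'mtx', 'position', 'orientation', 'shot'] [1.346 0.055 0.725] [ 0.89203635 -0.00238647  1.55682715] [[418.83059761   0.         256.43901704]
 [  0.         418.83059761 199.69616542]
 [  0.           0.           1.        ]]
plunger_dish 0.63 [178. 172. 202. 186.] [ 0.485 -0.1    0.1  ]
turntable_center 0.71 [177. 168. 249. 241.] [ 0.59  -0.034  0.1  ]
positioner 0.69 [171. 169. 259. 307.] [ 0.701 -0.023  0.1  ]
flange 0.95 [123. 215. 153. 240.] [ 0.666 -0.193  0.1  ]
flange 0.94 [197. 175. 227. 191.] [ 0.504 -0.044  0.1  ]
flange 0.82 [193. 194. 231. 222.] [ 0.603 -0.035  0.1  ]
jar 0.6 [112. 248. 148. 289.] [ 0.785 -0.185  0.1  ]
socket 0.52 [276. 249. 290. 272.] [0.769 0.118 0.1  ]
hammer 0.95 [298. 170. 355. 235.] [0.584 0.233 0.1  ]
```

View pics/top0.png

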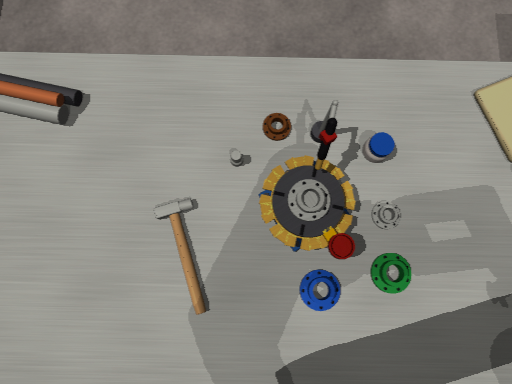

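View pics/scene0.png

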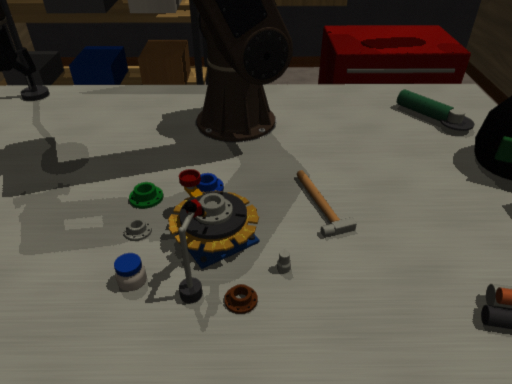

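The top view shows the red cap at about (341,246) and the turntable at about (309,201). A clockwise turn moves the cap towards the image's lower left. I'll go above the cap and shut the fingers on the way.

Run:
```python
from h import *
ps={n:eyes.read_camera(n) for n in("top","scene")}
for n,p in ps.items():
    hsv=cv2.cvtColor(p['pixels'],cv2.COLOR_RGB2HSV)
    for t,z in(("plunger_dish",.112),("turntable_center",.08),("flange",.1)):
        for d in finder.silhouettes(p,t)[:3]:
            m=d['region'];v,u=np.nonzero(m)
            print(n,t,round(d['confidence'],2),m.sum(),(u.mean().round(1),v.mean().round(1)),pix2z(p,(u.mean(),v.mean()),z).round(4))
p=ps['top'];px=p['pixels'].astype(int)
m=((px[...,0]>80)&(px[...,1]<40)&(px[...,2]<40));m[:225]=0;v,u=np.nonzero(m);print(m.sum(),u.min(),u.max(),v.min(),v.max())
cap=pix2z(p,((u.min()+u.max()+1)/2,(v.min()+v.max()+1)/2),.113);print('cap',cap)
st=telemetry.state();D=R.from_euler('xyz',st['ee_rot']).as_matrix().T@(cap-st['ee_pos']);print('tool delta',D.round(4))
```

```text
top plunger_dish 0.62 540 (np.float64(340.8), np.float64(245.8)) [ 0.4909 -0.0996  0.112 ]
top turntable_center 0.86 3513 (np.float64(313.3), np.float64(209.3)) [ 0.5703 -0.0481  0.08  ]
top flange 0.93 1143 (np.float64(390.2), np.float64(272.5)) [ 0.4384 -0.2035  0.1   ]
top flange 0.89 596 (np.float64(385.1), np.float64(214.8)) [ 0.5586 -0.1979  0.1   ]
top flange 0.69 1181 (np.float64(308.0), np.float64(199.9)) [ 0.5877 -0.034   0.1   ]
scene plunger_dish 0.63 319 (np.float64(189.7), np.float64(177.3)) [ 0.4959 -0.0979  0.112 ]
scene turntable_center 0.63 1768 (np.float64(211.4), np.float64(209.8)) [ 0.5844 -0.0399  0.08  ]
scene flange 0.9 722 (np.float64(240.4), np.float64(299.0)) [0.862 0.034 0.1  ]
scene flange 0.86 720 (np.float64(145.9), np.float64(194.9)) [ 0.5507 -0.1983  0.1   ]
scene flange 0.8 479 (np.float64(137.4), np.float64(229.4)) [ 0.6724 -0.1935  0.1   ]
463 329 354 233 258
cap [ 0.49052899 -0.10178709  0.113     ]
tool delta [ 0.3971 -0.3447  0.1263]
```

Emit:
{"fn": "drive_tool", "kwargs": {
  "increments": [
    {"travel": [0.66, -0.57, 0], "yaw": 0, "grip": -1},
    {"travel": [0.66, -0.57, 0], "yaw": 0, "grip": -1},
    {"travel": [0.66, -0.57, 0], "yaw": 0, "grip": -1},
    {"travel": [0.66, -0.57, 0], "yaw": 0, "grip": -1},
    {"travel": [0.66, -0.57, 0], "yaw": 0, "grip": -1},
    {"travel": [0.66, -0.57, 0], "yaw": 0, "grip": -1},
    {"travel": [0.66, -0.57, 0], "yaw": 0, "grip": -1},
    {"travel": [0.66, -0.57, 0], "yaw": 0, "grip": -1},
    {"travel": [0.66, -0.57, 0], "yaw": 0, "grip": -1},
    {"travel": [0.66, -0.57, 0], "yaw": 0, "grip": -1}
  ]
}}

```text
t: 2.03
ee_pos: [0.3872, -0.3437, 0.2394]
ee_rot: [3.141, -0.0, 0.451]
force: [0.0, -0.1, 0.3]
finger_gap: -0.0
finger_force: 0.0
```

Emit:
{"fn": "drive_tool", "kwargs": {
  "increments": [
    {"travel": [0.66, -0.57, 0], "yaw": 0, "grip": -1},
    {"travel": [0.66, -0.57, 0], "yaw": 0, "grip": -1},
    {"travel": [0.66, -0.57, 0], "yaw": 0, "grip": -1},
    {"travel": [0.66, -0.57, 0], "yaw": 0, "grip": -1},
    {"travel": [0.66, -0.57, 0], "yaw": 0, "grip": -1},
    {"travel": [0.66, -0.57, 0], "yaw": 0, "grip": -1},
    {"travel": [0.66, -0.57, 0], "yaw": 0, "grip": -1},
    {"travel": [0.66, -0.57, 0], "yaw": 0, "grip": -1},
    {"travel": [0.66, -0.57, 0], "yaw": -0.013, "grip": -1},
    {"travel": [0, 0, 0], "yaw": -0.013, "grip": -1}
  ]
}}

```text
t: 2.87
ee_pos: [0.4816, -0.1255, 0.2395]
ee_rot: [-3.142, -0.001, 0.619]
force: [-0.6, -0.1, 0.0]
finger_gap: 0.0004
finger_force: 0.0
```

Run:
```python
from h import *
st=telemetry.state();p=eyes.read_camera("wrist");cv2.imwrite('pics/w1.png',p['pixels'][...,::-1])
print(st['t'],st['ee_pos'],st['ee_rot'],st['finger_gap'],st['force'],np.round(p['mount'],3))
for t,z in(("plunger_dish",.112),("turntable_center",.08),("flange",.1)):
    for d in finder.silhouettes(p,t)[:2]:
        v,u=np.nonzero(d['region']);uv=((u.min()+u.max())/2,(v.min()+v.max())/2)
        print(t,round(d['confidence'],2),np.round([u.min(),u.max(),v.min(),v.max()]),pix2z(p,uv,z,st).round(4))
print(proj(p,st['ee_pos']-[0,0,.1],st))
```

```text
2.8667 [ 0.4816208  -0.12549337  0.23947753] [-3.14150168e+00 -1.09976663e-03  6.19455977e-01] 0.00038223241016774323 [-0.62355715 -0.08702629  0.03222897] [[ 0.     0.965  0.263  0.067]
 [ 1.     0.    -0.001  0.001]
 [-0.001  0.263 -0.965 -0.135]
 [ 0.     0.     0.     1.   ]]
plunger_dish 0.8 [212 271 125 185] [ 0.494 -0.102  0.112]
turntable_center 0.97 [158 335   0 185] [ 0.5418 -0.0729  0.08  ]
flange 0.98 [194 298   0  75] [ 0.5782 -0.0476  0.1   ]
flange 0.92 [271 337 200 263] [ 0.4644 -0.1998  0.1   ]
[254.48250757 188.26848115]
```

View pics/w1.png

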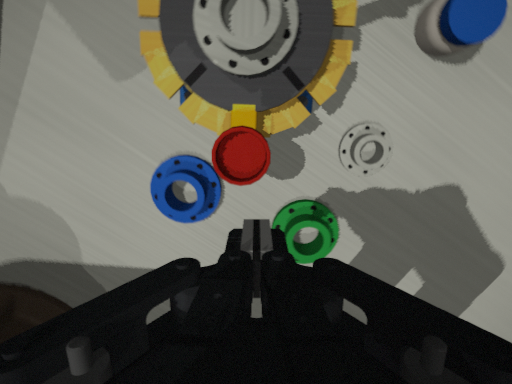

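The wrist view shows the cap at (241,155), with the table's hub straight "up" the image at about (246,18), so the tool yaw is already close to aligned.

Run:
```python
from h import *
from scipy.optimize import least_squares
st=telemetry.state();p=eyes.read_camera("wrist")
q=p['pixels'].astype(int);m=((q[...,0]>70)&(q[...,1]<45)&(q[...,2]<45)).astype(np.uint8)
c=max(cv2.findContours(m,0,1)[0],key=cv2.contourArea)[:,0]
(_,r)=cv2.minEnclosingCircle(c);(cu,cv_),a,_=cv2.fitEllipse(c);print(cu,cv_,a,r)
cap=pix2z(p,(cu,cv_),.116,st);print('cap',cap.round(4))
# flange disc lower edge
for d in finder.silhouettes(p,"flange")[:1]:
    c=max(cv2.findContours(d['region'].astype(np.uint8),0,1)[0],key=cv2.contourArea)[:,0]
    c=c[(c[:,1]>25)];P=np.array([pix2z(p,x,.09,st)[:2] for x in c])
    s=least_squares(lambda w:np.hypot(*(P-w).T)-.046,[.587,-.034]);print('centre',s.x,s.cost)
    C=s.x
v=cap[:2]-C;print('dist',np.hypot(*v),'ang',np.arctan2(v[1],v[0])+np.pi)
Rm=R.from_euler('xyz',st['ee_rot']).as_matrix();print('tool delta',(Rm.T@(cap-st['ee_pos'])).round(4))
```

```text
238.26303100585938 151.35992431640625 (57.54874038696289, 57.91062927246094) 29.823078155517578
cap [ 0.4944 -0.1012  0.116 ]
centre [ 0.60018111 -0.03448692] 0.012010698391898118
dist 0.12501626164254423 ang 0.5624352230583485
tool delta [ 0.0276 -0.0146  0.1233]
```

Emit:
{"fn": "drive_tool", "kwargs": {
  "increments": [
    {"travel": [0.45, -0.24, 0.3], "yaw": 0, "grip": -1},
    {"travel": [0.45, -0.24, 0.3], "yaw": 0, "grip": -1},
    {"travel": [0, 0, 0.5], "yaw": 0, "grip": -1},
    {"travel": [0, 0, 0.5], "yaw": 0, "grip": -1},
    {"travel": [0, 0, 0.5], "yaw": 0, "grip": -1},
    {"travel": [0, 0, 0.4], "yaw": 0, "grip": -1},
    {"travel": [0, 0, 0.3], "yaw": 0, "grip": -1},
    {"travel": [0, 0, 0.2], "yaw": 0, "grip": -1},
    {"travel": [0, 0, 0], "yaw": 0, "grip": -1},
    {"travel": [0, 0, 0], "yaw": 0, "grip": -1}
  ]
}}

```text
t: 4.0
ee_pos: [0.4941, -0.1017, 0.1494]
ee_rot: [-3.141, 0.0, 0.613]
force: [0.4, 0.1, -0.2]
finger_gap: 0.0003
finger_force: 0.0
```

Run:
```python
from h import *
st=telemetry.state();p=eyes.read_camera("wrist");cv2.imwrite('pics/w2.png',p['pixels'][...,::-1])
q=p['pixels'].astype(int);m=((q[...,0]>70)&(q[...,1]<45)&(q[...,2]<45));v,u=np.nonzero(m);print(u.min(),u.max(),v.min(),v.max())
print(st['ee_pos'],st['ee_rot'],st['force'])
print(pix2z(p,((u.min()+u.max()+1)/2,(v.min()+v.max()+1)/2),.116,st), proj(p,st['ee_pos']-[0,0,.008],st))
print(proj(p,[.494,-.101,.102],st))
```

```text
211 295 171 246
[ 0.49407392 -0.10165603  0.14942624] [-3.1414925e+00  6.5294989e-05  6.1323763e-01] [ 0.36216929  0.05180135 -0.19679565]
[ 0.49841983 -0.09826766  0.116     ] [253.6374418  234.87039961]
[253.22695419 209.1588826 ]
```

View pics/w2.png

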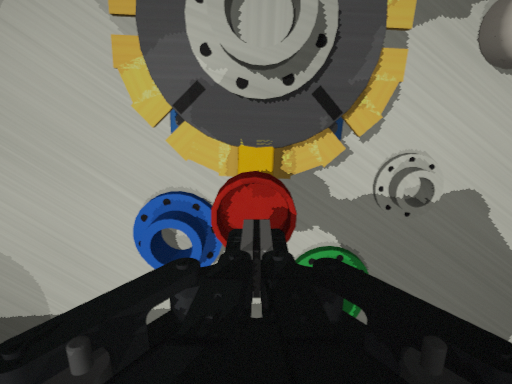

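The cap lies under the fingers, about 2 mm further ahead of them along tool x. I'll go in and press 13 mm.

Emit:
{"fn": "drive_tool", "kwargs": {
  "increments": [
    {"travel": [0.07, 0, 0.3], "yaw": 0.005, "grip": -1},
    {"travel": [0, 0, 0.4], "yaw": 0, "grip": -1},
    {"travel": [0, 0, 0.35], "yaw": 0, "grip": -1},
    {"travel": [0, 0, 0.2], "yaw": 0, "grip": -1},
    {"travel": [0, 0, 0.1], "yaw": 0, "grip": -1},
    {"travel": [0, 0, 0.1], "yaw": 0, "grip": -1},
    {"travel": [0, 0, 0.1], "yaw": 0, "grip": -1},
    {"travel": [0, 0, 0.1], "yaw": 0, "grip": -1},
    {"travel": [0, 0, 0.1], "yaw": 0, "grip": -1},
    {"travel": [0, 0, 0], "yaw": 0, "grip": -1}
  ]
}}

```text
t: 4.88
ee_pos: [0.4957, -0.1002, 0.0967]
ee_rot: [-3.142, 0.0, 0.583]
force: [-3.6, -0.4, 6.3]
finger_gap: -0.0003
finger_force: 3.3
```

Emit:
{"fn": "drive_tool", "kwargs": {
  "increments": [
    {"travel": [-0.05, -0.1, 0], "yaw": 0.004, "grip": -1},
    {"travel": [0.003, -0.15, 0], "yaw": 0.006, "grip": -1},
    {"travel": [0.003, -0.15, 0], "yaw": 0.006, "grip": -1},
    {"travel": [0.003, -0.15, 0], "yaw": 0.006, "grip": -1},
    {"travel": [0.003, -0.15, 0], "yaw": 0.006, "grip": -1},
    {"travel": [0.003, -0.15, 0], "yaw": 0.006, "grip": -1},
    {"travel": [0.003, -0.15, 0], "yaw": 0.006, "grip": -1},
    {"travel": [0.003, -0.15, 0], "yaw": 0.006, "grip": -1},
    {"travel": [0.003, -0.15, 0], "yaw": 0.006, "grip": -1},
    {"travel": [0, 0, 0], "yaw": 0, "grip": -1}
  ]
}}

```text
t: 5.72
ee_pos: [0.4795, -0.0652, 0.0974]
ee_rot: [3.141, -0.002, 0.254]
force: [-0.0, 1.6, 6.2]
finger_gap: -0.0
finger_force: 3.2
```

Run:
```python
from h import *
st=telemetry.state();p=eyes.read_camera("wrist")
t=eyes.read_camera("top");a=np.hstack([p['pixels'][:,60:460],cv2.resize(t['pixels'][130:300,230:400],(384,384))]);cv2.imwrite('pics/w3.png',a[...,::-1])
print(st['ee_pos'],st['ee_rot'],st['force'])
```

```text
[ 0.47951872 -0.06515832  0.09738006] [ 3.14085051e+00 -1.90410221e-03  2.53558233e-01] [-1.72173354e-03  1.57690965e+00  6.19446929e+00]
```

View pics/w3.png

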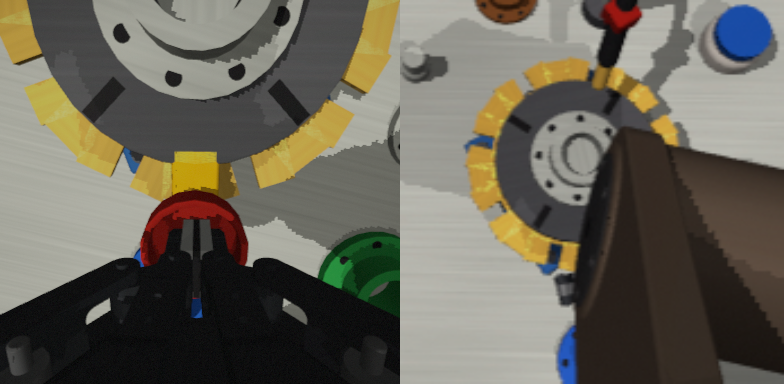

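The table has turned about 0.32 rad and the finger sits in the cup, on the arc. I'll ease off the floor so the plunger can rise, and keep pushing with the rim.

Emit:
{"fn": "drive_tool", "kwargs": {
  "increments": [
    {"travel": [0.003, -0.15, -0.03], "yaw": 0.006, "grip": -1},
    {"travel": [0.003, -0.15, -0.03], "yaw": 0.006, "grip": -1},
    {"travel": [0.003, -0.15, -0.03], "yaw": 0.006, "grip": -1},
    {"travel": [0.003, -0.15, -0.03], "yaw": 0.006, "grip": -1},
    {"travel": [0.003, -0.15, -0.03], "yaw": 0.006, "grip": -1},
    {"travel": [0.003, -0.15, -0.03], "yaw": 0.006, "grip": -1},
    {"travel": [0.003, -0.15, -0.03], "yaw": 0.006, "grip": -1},
    {"travel": [0.003, -0.15, -0.03], "yaw": 0.006, "grip": -1},
    {"travel": [0.003, -0.12, -0.03], "yaw": 0.006, "grip": -1},
    {"travel": [0, 0, 0], "yaw": 0, "grip": -1}
  ]
}}

```text
t: 6.65
ee_pos: [0.4755, -0.026, 0.1052]
ee_rot: [3.142, -0.001, -0.085]
force: [-0.4, 0.0, 0.1]
finger_gap: -0.0
finger_force: 0.0
```

Run:
```python
from h import *
st=telemetry.state();p=eyes.read_camera("wrist")
cv2.imwrite('pics/w4.png',p['pixels'][...,::-1])
v=np.array(st['ee_pos'][:2])-[.595,-.0353];print(st['ee_pos'],st['ee_rot'],st['force'],np.hypot(*v),'turned',.575-(np.arctan2(-v[1],-v[0])))
```

```text
[ 0.47552181 -0.02597652  0.10515042] [ 3.14153838e+00 -6.75135551e-04 -8.49049168e-02] [-0.43728049  0.01861097  0.13514788] 0.11984141506141674 turned 0.652877135254642
```

View pics/w4.png

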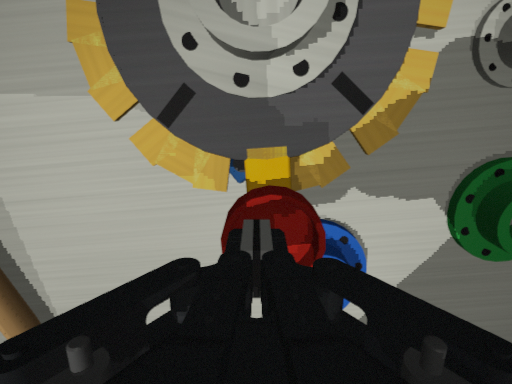

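The finger now bears on the leading side of the rim, and the cap centre trails it by about 8 mm. That puts the table at about 0.59 rad, so I'll creep on.

Emit:
{"fn": "drive_tool", "kwargs": {
  "increments": [
    {"travel": [0.001, -0.07, 0], "yaw": 0.003, "grip": -1},
    {"travel": [0.001, -0.07, 0], "yaw": 0.003, "grip": -1},
    {"travel": [0.001, -0.07, 0], "yaw": 0.003, "grip": -1},
    {"travel": [0.001, -0.07, 0], "yaw": 0.003, "grip": -1},
    {"travel": [0.001, -0.07, 0], "yaw": 0.003, "grip": -1},
    {"travel": [0.001, -0.07, 0], "yaw": 0.003, "grip": -1},
    {"travel": [0.001, -0.07, 0], "yaw": 0.003, "grip": -1},
    {"travel": [0.001, -0.07, 0], "yaw": 0.003, "grip": -1},
    {"travel": [0, -0.03, 0], "yaw": 0, "grip": -1},
    {"travel": [0, 0, 0], "yaw": 0, "grip": -1}
  ]
}}

```text
t: 7.53
ee_pos: [0.4784, -0.0083, 0.105]
ee_rot: [-3.141, -0.0, -0.234]
force: [-0.6, 3.1, 4.8]
finger_gap: 0.0003
finger_force: 2.1
```

Run:
```python
from h import *
st=telemetry.state();p=eyes.read_camera("wrist")
cv2.imwrite('pics/w5.png',p['pixels'][...,::-1])
v=np.array(st['ee_pos'][:2])-[.595,-.0353];print(st['ee_pos'],st['ee_rot'],st['force'],np.hypot(*v),'turned',.575-(np.arctan2(-v[1],-v[0])))
q=p['pixels'].astype(int);m=((q[...,0]>70)&(q[...,1]<45)&(q[...,2]<45));v,u=np.nonzero(m);print(u.min(),u.max(),v.min(),v.max())
```

```text
[ 0.47835334 -0.00832189  0.10502328] [-3.14118304e+00 -2.22613441e-04 -2.33944939e-01] [-0.6177893   3.12003734  4.7789478 ] 0.11972578027902069 turned 0.8022842884360213
215 321 188 266
```

View pics/w5.png

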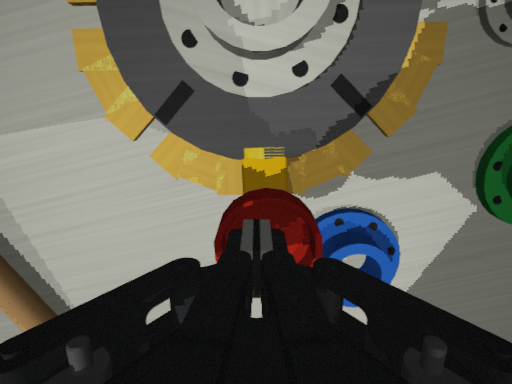

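The upward force of 4.8 N means the plunger has popped up against the fingertip, so the pin is in the notch. I'll lift off straight up.

Emit:
{"fn": "drive_tool", "kwargs": {
  "increments": [
    {"travel": [0, 0, -0.1], "yaw": 0, "grip": -1},
    {"travel": [0, 0, -0.15], "yaw": 0, "grip": -1},
    {"travel": [0, 0, -0.3], "yaw": 0, "grip": -1},
    {"travel": [0, 0, -0.5], "yaw": 0, "grip": -1},
    {"travel": [0, 0, -0.8], "yaw": 0, "grip": -1},
    {"travel": [0, 0, -0.8], "yaw": 0, "grip": -1},
    {"travel": [-0.5, 0, -0.8], "yaw": 0, "grip": -1},
    {"travel": [0, 0, -0.5], "yaw": 0, "grip": -1},
    {"travel": [0, 0, 0], "yaw": 0, "grip": -1},
    {"travel": [0, 0, 0], "yaw": 0, "grip": -1}
  ]
}}

```text
t: 8.42
ee_pos: [0.4641, -0.0055, 0.2246]
ee_rot: [-3.141, -0.002, -0.234]
force: [-0.6, 0.5, -0.9]
finger_gap: -0.0002
finger_force: 0.0
```

Run:
```python
from h import *
st=telemetry.state();p=eyes.read_camera("wrist");s=eyes.read_camera("scene")
a=np.hstack([p['pixels'][:,100:460],cv2.resize(s['pixels'][150:270,150:270],(384,384),interpolation=2)]);cv2.imwrite('pics/w6.png',a[...,::-1])
q=p['pixels'].astype(int);m=((q[...,0]>70)&(q[...,1]<45)&(q[...,2]<45));m[:100]=0
n,l,t,c=cv2.connectedComponentsWithStats(m.astype(np.uint8));t=t[1:][t[1:,4].argmax()];print(t)
for z in(.116,.1055):
    X=pix2z(p,(t[0]+t[2]/2,t[1]+t[3]/2),z,st);v=X[:2]-[.595,-.0353];print(z,X,np.hypot(*v),'table',.575-np.arctan2(-v[1],-v[0]),'diam',np.linalg.norm(pix2z(p,(t[0],t[1]+t[3]/2),z,st)-pix2z(p,(t[0]+t[2],t[1]+t[3]/2),z,st)))
print(st['ee_pos'],st['force'],st['t'])
```

```text
[ 232  139   60   61 2552]
0.116 [ 0.47777195 -0.01472637  0.116     ] 0.11901969958510182 table 0.7487316473666257 diam 0.051488073469387594
0.1055 [ 0.47555621 -0.01442238  0.1055    ] 0.12125466589096033 table 0.748042228565448 diam 0.05370323354123418
[ 0.46407195 -0.0054535   0.22457504] [-0.58433948  0.54975796 -0.90625188] 8.4167
```

View pics/w6.png

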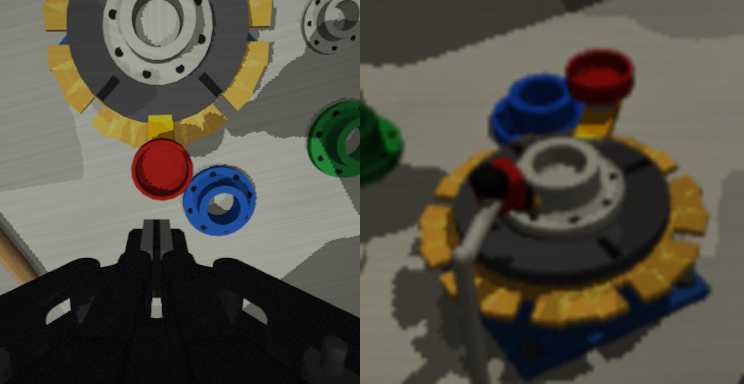

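The cap looks up and near its new notch. I'll move the arm aside and check with the fixed cameras against the first pictures.

Emit:
{"fn": "drive_tool", "kwargs": {
  "increments": [
    {"travel": [0.1, 0.9, -0.1], "yaw": 0, "grip": -1},
    {"travel": [0.1, 0.9, -0.1], "yaw": 0, "grip": -1},
    {"travel": [0.1, 0.9, -0.1], "yaw": 0, "grip": -1},
    {"travel": [0.1, 0.9, -0.1], "yaw": 0, "grip": -1},
    {"travel": [0.1, 0.9, 0], "yaw": 0, "grip": -1},
    {"travel": [0.1, 0.9, 0], "yaw": 0, "grip": -1},
    {"travel": [0.1, 0.9, 0], "yaw": 0, "grip": -1},
    {"travel": [0.1, 0.9, 0], "yaw": 0, "grip": -1},
    {"travel": [0.1, 0.9, 0], "yaw": 0, "grip": -1},
    {"travel": [0, 0.6, 0], "yaw": 0, "grip": -1}
  ]
}}

```text
t: 9.35
ee_pos: [0.4288, -0.2676, 0.2342]
ee_rot: [-3.141, 0.001, -0.235]
force: [0.8, 0.1, -0.2]
finger_gap: -0.0001
finger_force: 0.0
```

Run:
```python
from h import *
from scipy.optimize import least_squares
def blob(px,lo):
    q=px.astype(int);m=((q[...,0]>60)&(q[...,1]<40)&(q[...,2]<40)).astype(np.uint8);m[:lo[0]]=0;m[lo[1]:]=0;m[:,:lo[2]]=0;m[:,lo[3]:]=0
    n,l,t,c=cv2.connectedComponentsWithStats(m);t=t[1:][t[1:,4].argmax()];return t,(t[0]+t[2]/2,t[1]+t[3]/2)
P={n:eyes.read_camera(n) for n in("top","scene")}
for k in(0,1):
    uv={}
    for n,lo in(("top",(222,280,270,380)),("scene",(155,190,160,250))):
        px=cv2.imread(f'pics/{n}0.png')[...,::-1] if k==0 else P[n]['pixels']
        t,uv[n]=blob(px,lo);print(n,t)
    s=least_squares(lambda X:np.r_[proj(P['top'],X)-uv['top'],proj(P['scene'],X)-uv['scene']],[.49,-.1,.11]);print(k,s.x.round(4),s.cost)
    T=pix2z(P['top'],uv['top'],.113)[:2];v=T-[.5877,-.034];print(T,'ang',np.arctan2(-v[1],-v[0]),np.hypot(*v))
for t in("jar","socket","hammer"):
    print(t,[(np.array(d['bbox'])*[512,384,512,384]).round() for d in finder.look_for(P['top'],t)[:1]])
a=np.hstack([P['top']['pixels'][130:290,230:400],cv2.imread('pics/top0.png')[130:290,230:400,::-1]]);cv2.imwrite('pics/f.png',cv2.resize(a[...,::-1],(800,376),interpolation=2))
```

```text
top [328 233  27  26 520]
scene [179 171  17  11  88]
0 [ 0.4907 -0.1025  0.1103] 0.3780305221020865
[ 0.49051057 -0.10075476] ang 0.6018472509486028 0.11790666817564055
top [287 240  25  26 484]
scene [215 167  20  10  95]
1 [ 0.4747 -0.0128  0.1127] 0.49735969702523775
[ 0.47471938 -0.01407134] ang -0.17459410129047181 0.11472476279099746
jar [array([364., 134., 394., 162.])]
socket [array([231., 153., 246., 167.])]
hammer [array([154., 201., 205., 315.])]
```

View pics/f.png

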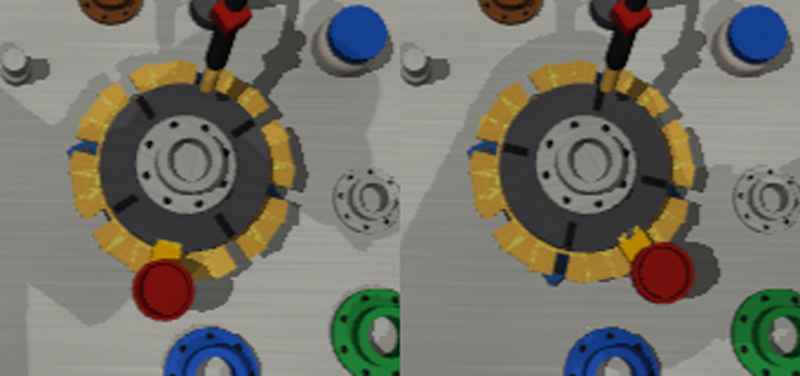

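Measured the same way before and after, the cap has moved 0.776 rad. It is back at its original height (0.113 m against 0.110 m before), so the pin is locked. The bystanders have not moved.

```bash
python3 -c "
from bench import bot
print(bot.job_done())"
```

```text
the job is handed in; nothing more can be done
None
```

The table is at the next notch clockwise (measured turn about 0.776 rad) with the plunger up and locked, the flange on its spigot and the bystanders in place; the job is handed in, and no verdict was returned.

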